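Click the moustache block onto the bench stand

ROBOT

A 6-joint arm with a two-finger parallel gripper is mounted at the origin on the work surface. World frame = base frame: x ahead of the robot, y to its left, z up, the work surface at z = 0. Lengths are in mm, angles in rad, forces in N, time in s.
With the tool pointing down it reaches from about 350 to 875 mm from the base axis. Payload 4.2 kg.
Tool frame: the origin (TCP) lies between the finger pads; the fingertips stand 11 mm ahead of it and the grasp point (between the pads) lies 8 mm behind it; z points along the fingers, y is the direction in which the jaws open and shut (so a half turn about z gives the same grasp; the last joint's range is limited). The gripper opens to 85 mm and grips with 20 to 120 N. Pads are 22 mm wide; open, the fingers measure 114 mm over their backs; the gripper's body (76 mm by 85 mm) begins 54 mm behind the grasp point. The pads swing forward as they close: fully open they stand 13 mm farther back than shut.
Start: joints at [-1.061, 0.385, 0.008, 0, -1.194, -0.259], TCP at [155.129, -605.421, 242.312] pointing down, gripper open.
Joint ranges: [-3.14, 3.14], [-1.21, 2.06], [-1.07, 1.41], [-3.16, 2.05], [-2.99, -0.16], [-3.1, 3.1]. Speed limits (rad/s): [2.79, 2.79, 3.14, 3.14, 3.14, 3.14].

INTERFACE

Orientations are given as a unit quaternion [x, y, z, w].
In Python, from bench import * gives the robot as it stands.
- The arm moves only by the tool servo_tool, never from a script. Its argument "rows" is a list of rows, each a list of 7 numbers: the opening, from 0 (shut) to 1 (fully open), then the shift along the tool's x, y, z in cm, then the turn, a rotation vector about the tool's x, y, z in degrees. A call has 1 to 12 rows; each row shifts and turns the commanded pose from where the row before left it, along the tool's axes as they then stand; what a row does not reach is not made up. A row lasts 1/10 s, in which the tool goes at most 50 mm and 8.59 degrees, less where a joint would pass 70% of its speed; a pose out of reach is approached as far as the arm can. A call is refused whole if a number of a shift passes 5 or a number of a turn 8.59, either way. A call with a gripper value outside its range is refused whole. The fingers move at their own pace and stop on an object; the grip force is fixed at half the most. Time passes only in rows, so rows that do not move let the fingers close. It gives the time, the measured TCP pose, the force and the opening at its end, in the units of the state.
- read_state(): the state, without advancing time (a new reading comes with each control period).
- get_image(name): name is "scene" or "top"; returns a dict with "image" (480x640x3 uint8, red, green, blue), "mtx" (3x3 intrinsics, pixels), "extrinsics" (4x4, takes a point from camera to world coordinates). Camera axes: x right, y up, looking along -z (the intrinsics and any distortion apply to the point x, -y, -z); pixel columns grow to the right and rows downward; lengths in mm; the calibration is good to about 2 mm. A picture is of the moment at which its call begins. There is no depth.
- job_done(): hands the job in, once; it reports no verdict.
The state is a dict: "clock": time; "joints": joint angles; "joint_vel": joint speeds; "joint_efforts": joint torques, N m; "position": TCP position; "ee_rot": TCP orientation; "contact_force": force on the tool from outside, world axes, zero at the start; "wrist_torque": the same for the moment, N m; "gripper_width": finger opening in mm.
Only numpy, scipy, OpenCV 4.12 (cv2) and the standard library are available. Lean on these libraries where they do the work, as an engineer would, in place of code of your own. Each camera call takes 0.05 s, during which the arm holds its last target. There are 200 camera calls.

TASK

Fit the pale moustache block onto the post of the bench stand, its carved face on the same side as the red wing screw: slide it straight down past the sprung balls until you feel it click and its foot sits fully home on the post's flange, then let go of it. Push with feeling and never ram it, and leave the dark block and the other things on the bench where they are.

Things in the scene. Friction and masses are not known exactly. Their poses are not given: they have to be found in the camera images.
- pale_block: pale wooden moustache block, standing upright on the bench, 100 mm high, 180 to 290 g: a round neck 52 mm across with a brass foot, and above 50 mm height a carved lower face (chin, lips, nose). Origin at the centre of its underside, z up along the bore, the face looks along its +x
- block_grip (a point): where to take the pale block, on its axis 72 mm above its foot: two flat upright cheeks face the block's +y and -y, 56 mm apart, from 50 to 100 mm above the foot and from 28 mm behind the axis to 26 mm ahead of it
- block_nose (a point): the nose of the pale block, 40 mm ahead of its axis on the face's side (block +x), 95.5 mm above its foot
- bore_mouth (a point): centre of the mouth of the blind bore in the pale block's underside: bore 20 mm across and 50 mm deep along the block's z axis, its mouth flared to 27 mm over the lowest 6 mm; inside, a ring groove for the balls from 7.5 to 17 mm above the foot
- stand: heavy fixed bench stand: round dark foot 132 mm across, 20 mm high, and an upright socket tube 37 mm across that carries a steel post on the same axis. Origin at the centre of its underside, z up, +x towards the wing screw. Post: flange 44 mm across, above it a spigot 18 mm across and 45 mm long with a rounded tip, which the bore fits
- socket_top (a point): top of the socket tube on the stand's axis, 58 mm above the bench. The post slides in the socket and is clamped wherever it was last used: its flange's top is anywhere from 66 to 100 mm above the bench (spigot tip 45 mm higher), and this is not reported. Pressing the block's foot onto the flange with over 30 N, or wedging it on the post with over 60 N, spoils the fit
- wing_screw (a point): red wing screw on the stand's +x side, 37 mm from the axis, 42 mm up. Two brass balls (10 mm, sprung, 4 mm proud) sit in the spigot's +y and -y sides, 11 mm above the flange. The block meets them 12 mm before home, rides over them against 5 to 12 N for 6 mm and sticks there if let go, until they click into the groove and draw it down the last 3 mm with 4 to 8 N onto the flange, a hard stop
- dark_block: a dark wooden block of the same shape and size, not to be used; origin at the centre of its underside
- spray: white spray bottle, 42 mm across, 130 mm high; origin at the centre of its underside
- jar: low white jar with a black lid, 68 mm across, 45 mm high; origin at the centre of its underside
- hairbrush: wooden hairbrush lying bristles up, 212 mm long along its y axis, 55 mm wide, 30 mm high; origin on its underside near the middle of its length
Things that resemble listed ones, but are neither listed nor needed, are in the scene too. What is shaped like the pale_block but green is not meant.

How it is judged:
By the outcome, as a careful person would: the job done as asked, in the order asked, and still so for the second after the job is handed in, with the robot touching nothing.
It also fails if it takes over 45 s, if anything falls off the work surface, if the arm or the gripper's body presses on something with over 40 N, if the wrist force passes 120 N, or if a joint passes its speed limit or range.

## Working session

There is one attempt and no reset: what is moved stays moved. The work goes in short steps, Python scripts to look and compute and a tool call to move; the robot and the scene stay as the last step left them, time stands still between calls to the robot, and variables do not carry over. Pictures are saved under pics/ and viewed, about 8 in all and at most 12, crops included, and the job is handed in when it is done.

Besides the shell and the picture viewer there is one more tool, called after "Call:" as name(argument=value, ...), one argument or row to a line, values as JSON. servo_tool: Moves the arm, as the interface text tells. Its arguments: {"type":"object","properties":{"rows":{"type":"array","items":{"type":"array","items":{"type":"number"}}}},"required":["rows"]}

```bash
mkdir -p pics; ls; python3 - <<'E'
from bench import *
import cv2,numpy as np
for n in("scene","top"):
    d=get_image(n); cv2.imwrite(f"pics/{n}0.png",d["image"][:,:,::-1]); print(n,np.round(d["mtx"],1).tolist(),np.round(d["extrinsics"],4).tolist(),[k for k in d])
s=read_state();print({k:np.round(v,3).tolist() for k,v in s.items()})
E
```

```text
pics
scene [[595.8, 0.0, 330.0], [0.0, 595.8, 241.3], [0.0, 0.0, 1.0]] [[-0.5739, -0.5771, 0.581, 1252.8473], [0.8189, -0.4102, 0.4014, 577.7702], [0.0066, 0.7062, 0.708, 1017.6694], [0.0, 0.0, 0.0, 1.0]] ['image', 'mtx', 'extrinsics']
top [[580.5, 0.0, 313.1], [0.0, 580.5, 236.3], [0.0, 0.0, 1.0]] [[-0.0211, 0.9841, -0.1765, 346.2985], [-0.999, -0.0277, -0.0353, 60.4578], [-0.0396, 0.1756, 0.9837, 1121.2082], [0.0, 0.0, 0.0, 1.0]] ['image', 'mtx', 'extrinsics']
{'clock': 0.1, 'joints': [-1.061, 0.385, 0.007, -0.0, -1.194, -0.259], 'joint_vel': [-0.0, -0.001, 0.002, 0.003, 0.002, 0.003], 'joint_efforts': [-0.002, -39.332, 18.893, 4.198, -0.003, 0.0], 'position': [154.992, -604.954, 241.324], 'ee_rot': [-0.125, 0.992, 0.001, -0.0], 'contact_force': [-0.353, 0.029, 0.492], 'wrist_torque': [-0.009, -0.005, 0.074], 'gripper_width': 85.674}
```

View pics/scene0.png

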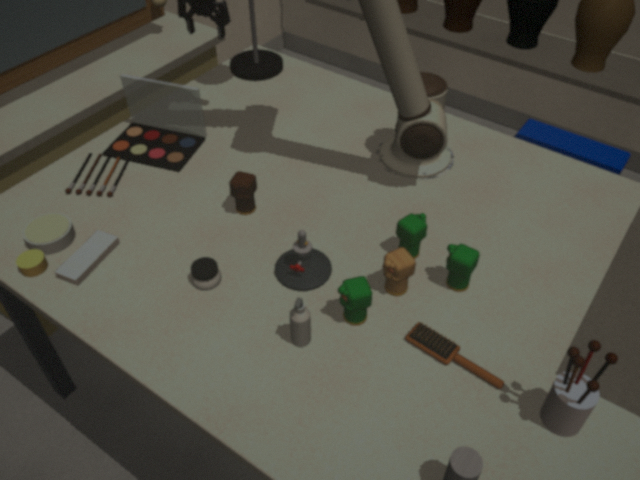

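View pics/top0.png

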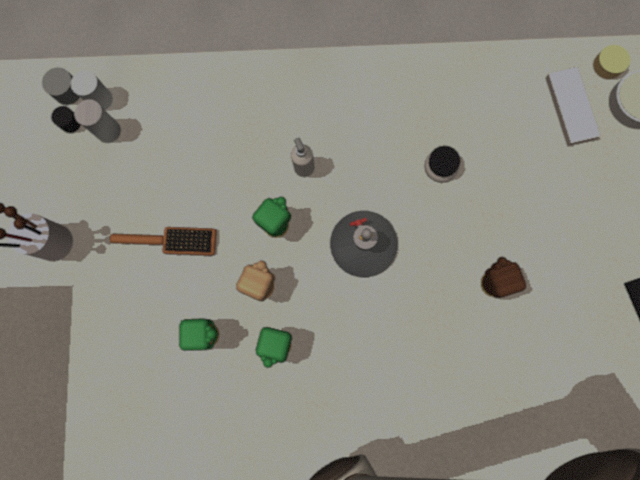

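The pale block is at top (255,282) and scene (398,270). The lookalikes are three green blocks, top (272,216), (197,334) and (273,345), and the dark block at top (503,280). Only the first is pale wood. The stand is at top (364,243), with its red screw at (358,222). I'll make one enlarged crop to confirm this and measure masks.

```bash
cat > h.py <<'E'
from bench import *
import cv2,numpy as np
def ray(d,u,v):
    K,E=d["mtx"],d["extrinsics"]
    p=np.linalg.solve(K,[u,v,1.]); w=E[:3,:3]@[p[0],-p[1],-p[2]]
    return E[:3,3],w/np.linalg.norm(w)
def onz(d,u,v,z):
    o,w=ray(d,u,v); return (o+w*(z-o[2])/w[2])
def proj(d,P):
    E=d["extrinsics"]; c=E[:3,:3].T@(np.asarray(P,float)-E[:3,3]); q=d["mtx"]@[c[0],-c[1],-c[2]]; return q[:2]/q[2]
def tri(a,b):
    A=0;B=0
    for o,w in(a,b): M=np.eye(3)-np.outer(w,w); A=A+M; B=B+M@o
    return np.linalg.solve(A,B)
def blobs(d,lo,hi,amin=15):
    m=cv2.inRange(cv2.cvtColor(d["image"],cv2.COLOR_RGB2HSV),lo,hi)
    n,l,s,c=cv2.connectedComponentsWithStats(m)
    return [(s[i].tolist(),c[i].round(1).tolist(),l==i) for i in range(1,n) if s[i,4]>=amin]
E
python3 - <<'E'
from h import *
t,s=get_image("top"),get_image("scene")
def crop(d,x,y,w,h,k): return cv2.resize(d["image"][y:y+h,x:x+w,::-1],None,fx=k,fy=k,interpolation=cv2.INTER_CUBIC)
a=crop(t,225,195,200,150,4)[:, :800]; b=crop(s,260,220,200,110,4)
cv2.imwrite("pics/c1.png",cv2.convertScaleAbs(a,alpha=1.3)); cv2.imwrite("pics/c2.png",cv2.convertScaleAbs(b,alpha=1.5))
for n,d in(("t",t),("s",s)):
    print(n,"red",[(x[0],x[1]) for x in blobs(d,(0,170,110),(5,255,255),6)],[(x[0],x[1]) for x in blobs(d,(174,150,90),(180,255,255),6)])
    print(n,"pale",[(x[0],x[1]) for x in blobs(d,(8,70,110),(22,200,255),100)])
    print(n,"stand",[(x[0],x[1]) for x in blobs(d,(0,0,20),(180,90,82),400)])
E
```

```text
t red [([351, 222, 7, 3, 13], [353.8, 223.3])] []
t pale [([163, 227, 31, 27, 103], [170.0, 242.4]), ([109, 234, 53, 9, 345], [134.8, 238.6]), ([237, 261, 34, 39, 853], [254.2, 280.0])]
t stand [([51, 80, 70, 62, 1229], [95.4, 111.8]), ([52, 106, 29, 27, 407], [63.7, 117.5]), ([429, 146, 32, 32, 732], [444.2, 161.1]), ([331, 211, 67, 66, 2865], [363.6, 245.6]), ([30, 219, 43, 41, 895], [55.8, 242.3]), ([166, 230, 45, 22, 741], [188.3, 240.3]), ([545, 449, 95, 31, 1777], [601.5, 466.5]), ([310, 454, 138, 26, 1016], [354.6, 470.9])]
s red [] []
s pale [([388, 249, 26, 19, 277], [400.5, 258.0])]
s stand [([0, 0, 147, 74, 5931], [52.4, 24.5]), ([0, 0, 447, 198, 29277], [264.6, 93.2]), ([394, 0, 246, 182, 22960], [530.8, 74.5]), ([0, 13, 165, 95, 2015], [77.7, 62.6]), ([223, 171, 34, 42, 605], [240.0, 197.2]), ([556, 208, 84, 209, 8269], [612.9, 330.1]), ([25, 226, 50, 28, 458], [54.8, 243.2]), ([426, 245, 32, 45, 421], [440.8, 273.4]), ([274, 248, 58, 44, 1831], [303.0, 269.7]), ([188, 257, 32, 33, 666], [203.4, 271.2]), ([0, 280, 273, 200, 27148], [91.1, 413.5]), ([277, 299, 34, 48, 762], [295.9, 328.2]), ([411, 323, 46, 35, 642], [433.4, 340.5]), ([452, 361, 140, 76, 2459], [545.3, 408.5]), ([420, 459, 60, 21, 711], [441.3, 471.6])]
```

View pics/c1.png

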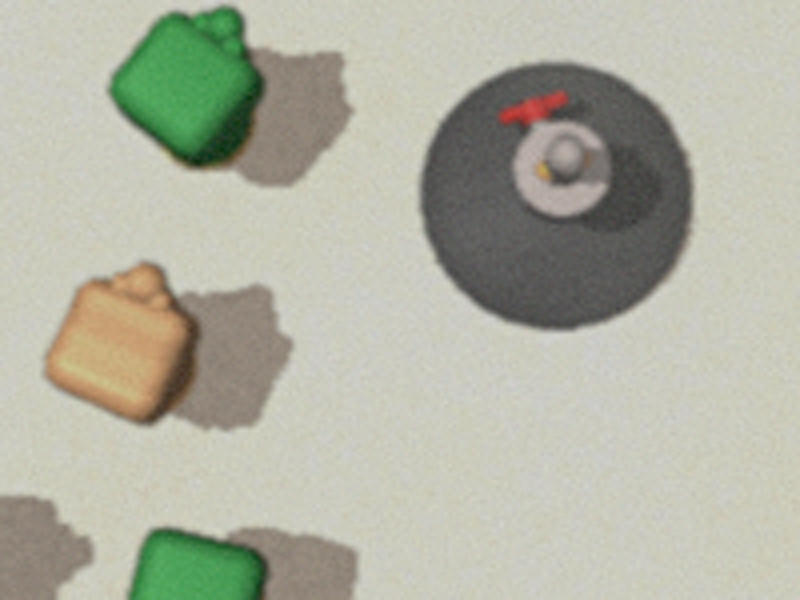

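View pics/c2.png

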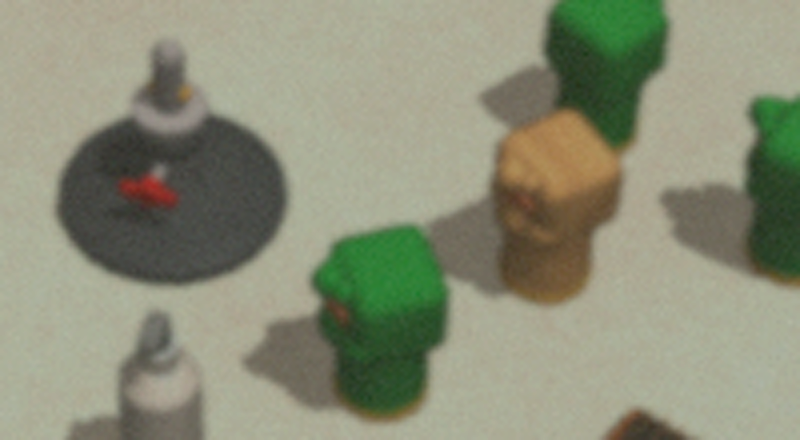

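The crops confirm it. The pale block's nose points up-right in the top view, crop1 (148,270), and the stand's red screw is at crop1 (533,108). The spigot, with brass balls at its sides, tips at crop1 (567,150). Next I'll measure poses.

```bash
python3 - <<'E'
from h import *
t,s=get_image("top"),get_image("scene")
# stand foot: ellipse of the dark disc on z=20, both views
for n,d,(x,y,w,h) in(("t",t,(322,202,84,84)),("s",s,(266,225,74,70))):
    hsv=cv2.cvtColor(cv2.GaussianBlur(d["image"],(3,3),0),cv2.COLOR_RGB2HSV)
    m=np.zeros(hsv.shape[:2],np.uint8); m[y:y+h,x:x+w]=(hsv[y:y+h,x:x+w,2]<105)*255
    c=max(cv2.findContours(m,0,cv2.CHAIN_APPROX_NONE)[0],key=cv2.contourArea)
    P=np.array([onz(d,*q,20)[:2] for q in cv2.convexHull(c)[:,0].astype(float)],np.float32)
    A=np.c_[2*P,np.ones(len(P))];sol=np.linalg.lstsq(A,(P**2).sum(1),rcond=None)[0]
    print(n,"foot centre",sol[:2].round(1),"diam",2*np.sqrt(sol[2]+sol[:2]@sol[:2]).round(1), "ell", cv2.minEnclosingCircle(P))
    I=d["image"].astype(int); r=(I[...,0]-np.maximum(I[...,1],I[...,2])>35); r[:y]=0;r[y+h:]=0;r[:,:x]=0;r[:,x+w:]=0
    v,u=np.nonzero(r); print("screw px",u.mean().round(1),v.mean().round(1),len(u),onz(d,u.mean(),v.mean(),42).round(1))
    if n=="t":a=ray(d,u.mean(),v.mean())
    else: print("screw tri",tri(a,ray(d,u.mean(),v.mean())).round(1))
# tip and flange centre
for nm,p,q in(("tip",(225+567/4,195+149/4),(260+168/4,220+46/4)),("tube/flange",(225+562/4,195+168/4),(260+170/4,220+106/4))):
    print(nm,tri(ray(t,*p),ray(s,*q)).round(1))
# blocks
for nm,lo,hi,amin in(("pale",(8,70,60),(22,220,255),300),("green",(45,90,30),(80,255,255),300)):
  for st,c,m in blobs(t,lo,hi,amin):
    V=cv2.GaussianBlur(t["image"],(3,3),0).max(2); thr=0.75*np.percentile(V[m],90); mm=(m&(V>thr)).astype(np.uint8)
    mm=cv2.morphologyEx(mm,cv2.MORPH_OPEN,np.ones((11,11)))
    v,u=np.nonzero(mm); P=np.array([onz(t,a,b,100)[:2] for a,b in zip(u,v)],np.float32)
    print(nm,st,len(u),"rect",cv2.minAreaRect(P),"cen",P.mean(0).round(1))
# hand points of pale
g=lambda x,y:onz(t,225+x/4,195+y/4,100)[:2].round(1)
for q in((85,287),(195,325),(147,421),(45,360)):print("corner",g(*q))
print("nose top",onz(t,225+148/4,195+272/4,95.5).round(1))
# neck/foot in scene: foot bottom front
print("foot front",onz(s,260+543/4,220+300/4,0).round(1), "foot L/R at z5",onz(s,260+501/4,220+280/4,5).round(1),onz(s,260+588/4,220+278/4,5).round(1))
E
```

```text
t foot centre [527.6   3.4] diam 129.2 ell ((527.607177734375, 3.1873080730438232), 65.08524322509766)
screw px 357.9 221.8 81 [565.5  13.6  42. ]
s foot centre [520.7  -3.4] diam 167.2 ell ((518.958984375, -5.9174957275390625), 97.84052276611328)
screw px 296.8 267.0 58 [560.6  10.7  42. ]
screw tri [564.4  13.8  47.3]
tip [529.5   3.3 123. ]
tube/flange [529.3   3.1  76.6]Traceback (most recent call last):
  File "<stdin>", line 24, in <module>
cv2.error: OpenCV(4.12.0) /io/opencv/modules/imgproc/src/convhull.cpp:143: error: (-215:Assertion failed) total >= 0 && (depth == CV_32F || depth == CV_32S) in function 'convexHull'
```

```bash
python3 - <<'E'
from h import *
t,s=get_image("top"),get_image("scene")
for nm,lo,hi in(("pale",(8,70,60),(22,220,255)),("green",(45,90,30),(80,255,255))):
  for st,c,m in blobs(t,lo,hi,600):
    if nm=="pale" and st[1]<255: continue
    V=cv2.GaussianBlur(t["image"],(3,3),0).max(2); thr=0.78*np.percentile(V[m],90); mm=(m&(V>thr)).astype(np.uint8)
    mm=cv2.morphologyEx(cv2.morphologyEx(mm,cv2.MORPH_CLOSE,np.ones((3,3))),cv2.MORPH_OPEN,cv2.getStructuringElement(cv2.MORPH_ELLIPSE,(13,13)))
    v,u=np.nonzero(mm)
    if not len(u): print(nm,"none",thr);continue
    P=np.array([onz(t,a,b,98)[:2] for a,b in zip(u,v)],np.float32)
    print(nm,st,len(u),"rect",cv2.minAreaRect(P),"cen",P.mean(0).round(1))
g=lambda x,y:onz(t,225+x/4,195+y/4,98)[:2].round(1)
for q in((85,287),(195,325),(147,421),(45,360)):print("corner",g(*q))
print("nose top",onz(t,225+148/4,195+272/4,95.5).round(1))
a,b,c=[onz(s,260+x/4,220+y/4,z)[:2] for x,y,z in((543,302,0),(501,278,5),(589,276,5))]
print("foot front",a.round(1),"L",b.round(1),"R",c.round(1),"dia",np.linalg.norm(b-c))
cam=s["extrinsics"][:2,3]; w=(b+c)/2-cam; w/=np.linalg.norm(w); print("foot centre from front",(a+w*26).round(1), "mid LR",((b+c)/2).round(1))
E
```

```text
pale [237, 261, 38, 39, 1015] 825 rect ((455.31097412109375, 203.4652099609375), (50.61847686767578, 59.54508590698242), 65.02732849121094) cen [453.2 204.6]
pale [492, 261, 34, 36, 746] 737 rect ((444.02630615234375, -241.89822387695312), (48.37679672241211, 51.42783737182617), 16.914573669433594) cen [ 443.2 -242.3]
green [253, 197, 38, 39, 989] 612 rect ((572.2001342773438, 175.46937561035156), (47.364688873291016, 46.31515884399414), 49.79488754272461) cen [572.  175.8]
green [180, 319, 37, 31, 998] 664 rect ((360.7444763183594, 308.82489013671875), (45.06843566894531, 51.30731201171875), 1.1219865083694458) cen [360.8 311.3]
green [256, 328, 35, 39, 983] 655 rect ((341.1352844238281, 173.91419982910156), (47.1010627746582, 45.1735725402832), 75.37806701660156) cen [341.6 174.3]
corner [478.2 217.5]
corner [459.9 168.5]
corner [418.  190.1]
corner [446.  235.4]
nose top [484.5 189.6  95.5]
foot front [472.1 216.7] L [474.5 190.6] R [444.9 229.8] dia 49.13614351407094
foot centre from front [448.5 205.8] mid LR [459.7 210.2]
```

Stand axis is about (528.5, 3.3) with the screw at heading +16°. The post tip is at about 123 mm, so the flange is near 78 mm. The block axis is about (450, 204) with yaw about -25°. These agree with the given sizes: screw radius 37.5 mm, foot 129 mm across, nose about 38 mm ahead. Moving there high up.

Call:
servo_tool(
  rows=[
    [1,-3.78,2.83,0,0,0,0],
    [1,-3.78,2.83,0,0,0,0],
    [1,-3.78,2.83,0,0,0,0],
    [1,-3.78,2.83,0,0,0,0],
    [1,-3.78,2.83,0,0,0,0],
    [1,-3.78,2.83,0,0,0,0],
    [1,-3.78,2.83,0,0,0,0],
    [1,-3.78,2.83,0,0,0,0],
    [1,-3.78,2.83,0,0,0,0],
    [1,-3.78,2.83,0,0,0,0],
    [1,-3.78,2.83,0,0,0,0],
  ],
)

```text
clock: 1.5
position: [481.6, -198.9, 242.7]
ee_rot: [-0.125, 0.992, -0.0, 0.0]
contact_force: [1.5, -0.5, -0.3]
gripper_width: 85.3
```

Call:
servo_tool(
  rows=[
    [1,-0.79,4.43,0,0,0,0],
    [1,-0.79,4.43,0,0,0,0],
    [1,-0.79,4.43,0,0,0,0],
    [1,-0.79,4.43,0,0,0,0],
    [1,-0.79,4.43,0,0,0,0],
    [1,-0.79,4.43,0,0,0,0],
    [1,-0.79,4.43,0,0,0,0],
    [1,-0.79,4.43,0,0,0,0],
    [1,-0.79,4.43,0,0,0,0],
    [1,0,0,0,0,0,7.88],
    [1,0,0,0,0,0,7.88],
    [1,0,0,0,0,0,7.88],
  ],
)

```text
clock: 2.7
position: [450.4, 203.8, 242.3]
ee_rot: [0.083, 0.997, 0.0, -0.0]
contact_force: [0.2, 0.1, -0.1]
gripper_width: 85.3
```

Call:
servo_tool(
  rows=[
    [1,0,0,0,0,0,7.88],
    [1,0,0,0,0,0,7.88],
    [1,0,0,0,0,0,0],
    [1,0,0,0,0,0,0],
  ],
)

```text
clock: 3.1
position: [450.6, 203.2, 242.4]
ee_rot: [0.215, 0.977, 0.0, 0.0]
contact_force: [0.2, 0.6, 0.0]
gripper_width: 85.5
```

```bash
cat >> h.py <<'E'
from scipy.spatial.transform import Rotation as Rn
def tool(target=None):
    s=read_state(); R=Rn.from_quat(s["ee_rot"]).as_matrix(); p=np.array(s["position"])
    print("t",round(s["clock"],2),"p",p.round(1),"yhead",np.degrees(np.arctan2(R[1,1],R[0,1])).round(2),"z",R[:,2].round(3),"F",np.round(s["contact_force"],1),"M",np.round(s["wrist_torque"],2),"w",round(s["gripper_width"],1),"j",np.round(s["joints"],2))
    if target is not None: print("shift cm",(R.T@(np.array(target,float)-p)/10).round(3))
    return s,R,p
E
python3 - <<'E'
from h import *
tool([450,204,64])
d=get_image("top"); cv2.imwrite("pics/t2.png",cv2.resize(d["image"][220:370,190:390,::-1],None,fx=4,fy=4,interpolation=cv2.INTER_CUBIC))
d=get_image("scene"); cv2.imwrite("pics/s2.png",cv2.resize(d["image"][180:330,300:500,::-1],None,fx=4,fy=4,interpolation=cv2.INTER_CUBIC))
E
```

```text
t 3.1 p [450.6 203.2 242.4] yhead 65.13 z [ 0.  0. -1.] F [0.2 0.6 0. ] M [-0.07  0.01 -0.  ] w 85.5 j [ 0.75  0.16 -0.3  -0.   -1.11 -2.76]
shift cm [ 0.087  0.044 17.839]
```

Call:
servo_tool(
  rows=[
    [1,0.08,0.04,3,0,0,0],
    [1,0,0,3,0,0,0],
    [1,0,0,3,0,0,0],
    [1,0,0,2.5,0,0,0],
    [1,0,0,0,0,0,0],
  ],
)

```text
clock: 3.7
position: [448.1, 202.3, 124.2]
ee_rot: [0.216, 0.976, -0.003, -0.003]
contact_force: [0.4, -0.5, 0.2]
gripper_width: 85.5
```

```bash
python3 - <<'E'
from h import *
tool([450,204,64])
o=[]
for n,(x,y,w,h) in(("top",(205,230,100,110)),("scene",(350,210,100,110))):
    d=get_image(n); o.append(cv2.resize(d["image"][y:y+h,x:x+w,::-1],None,fx=4,fy=4,interpolation=cv2.INTER_CUBIC))
cv2.imwrite("pics/m3.png",cv2.convertScaleAbs(np.hstack(o),alpha=1.4))
E
```

```text
t 3.7 p [448.1 202.3 124.2] yhead 65.0 z [-0.006 -0.005 -1.   ] F [ 0.4 -0.5  0.2] M [-0.02 -0.01 -0.04] w 85.5 j [ 0.75  0.29 -0.47 -0.   -0.82 -2.76]
shift cm [-0.125  0.275  6.022]
```

View pics/m3.png

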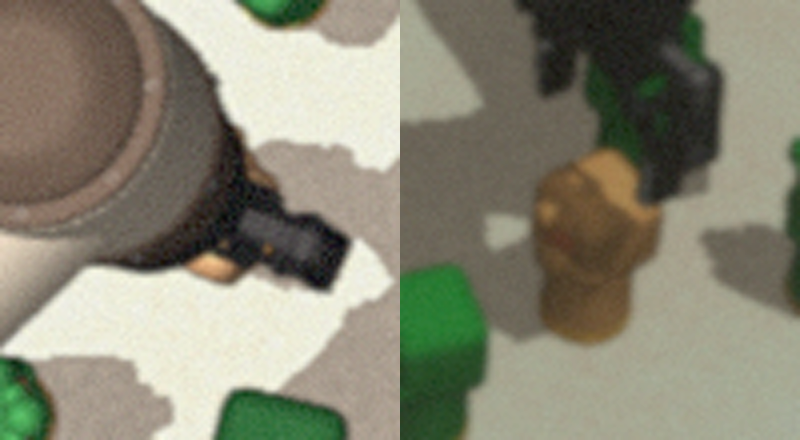

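Left half (top view): the wrist hides most of the block. Right half (scene view): the fingers straddle the block top at about crop (600,180), one at (680,150) and one at (555,60). Nothing touches yet, so I'll lower gently.

Call:
servo_tool(
  rows=[
    [1,0,0,0.7,0,0,0],
    [1,0,0,0.8,0,0,0],
    [1,0,0,0,0,0,0],
    [1,0,0,0,0,0,0],
  ],
)

```text
clock: 4.2
position: [450.1, 203.9, 112.5]
ee_rot: [0.217, 0.976, 0.0, 0.0]
contact_force: [-0.6, 0.1, -0.6]
gripper_width: 85.5
```

```bash
python3 -c "
from h import *
tool([450,204,64])"
```

```text
t 4.2 p [450.1 203.9 112.5] yhead 64.98 z [ 0.  0. -1.] F [-0.6  0.1 -0.6] M [ 0.04 -0.03  0.03] w 85.5 j [ 0.75  0.31 -0.48  0.   -0.78 -2.76]
shift cm [1.400e-02 2.000e-03 4.848e+00]
```

Call:
servo_tool(
  rows=[
    [1,0,0,0.8,0,0,0],
    [1,0,0,1,0,0,0],
    [1,0,0,1,0,0,0],
    [1,0,0,1,0,0,0],
    [1,0,0,1,0,0,0],
    [1,0,0,0,0,0,0],
    [1,0,0,0,0,0,0],
  ],
)

```text
clock: 4.9
position: [450.0, 203.8, 63.9]
ee_rot: [0.217, 0.976, -0.0, -0.0]
contact_force: [0.3, 0.1, -0.2]
gripper_width: 85.2
```

Call:
servo_tool(
  rows=[
    [0.85,0,0,0,0,0,0],
    [0.75,0,0,0,0,0,0],
    [0.7,0,0,0,0,0,0],
    [0.66,0,0,0,0,0,0],
  ],
)

```text
clock: 5.3
position: [451.0, 204.9, 65.0]
ee_rot: [0.216, 0.976, 0.001, 0.001]
contact_force: [0.6, 1.7, 0.8]
gripper_width: 56.3
```

Call:
servo_tool(
  rows=[
    [0.6,0,0,0,0,0,0],
    [0.5,0,0,0,0,0,0],
    [0.3,0,0,0,0,0,0],
    [0.3,0,0,0,0,0,0],
  ],
)

```text
clock: 5.7
position: [451.1, 205.0, 65.2]
ee_rot: [0.216, 0.976, 0.001, 0.001]
contact_force: [-0.6, 2.6, 6.0]
gripper_width: 55.5
```

```bash
python3 -c "
from h import *
tool([450,204,64])"
```

```text
t 5.7 p [451.1 205.   65.2] yhead 65.0 z [ 0.003  0.002 -1.   ] F [-0.6  2.6  6. ] M [ 0.84 -0.01 -0.  ] w 55.5 j [ 0.76  0.38 -0.53  0.   -0.66 -2.76]
shift cm [ 0.056 -0.133  0.121]
```

Call:
servo_tool(
  rows=[
    [0,0,0,-0.3,0,0,0],
    [0,0,0,-1,0,0,0],
    [0,0,0,-2,0,0,0],
    [0,0,0,-3,0,0,0],
    [0,0,0,-3.7,0,0,0],
    [0,0,0,-3.5,0,0,0],
    [0,0,0,-3,0,0,0],
    [0,0,0,-1.5,0,0,0],
    [0,0,0,0,0,0,0],
    [0,0,0,0,0,0,0],
  ],
)

```text
clock: 6.7
position: [448.9, 203.1, 243.3]
ee_rot: [0.217, 0.976, -0.001, -0.001]
contact_force: [0.3, -0.7, -3.0]
gripper_width: 55.3
```

```bash
python3 - <<'E'
from h import *
tool([528.5,3.3,245])
o=[]
for n,(x,y,w,h) in(("top",(180,200,100,110)),("scene",(340,150,100,110))):
    d=get_image(n); o.append(cv2.resize(d["image"][y:y+h,x:x+w,::-1],None,fx=4,fy=4,interpolation=cv2.INTER_CUBIC))
    print(n,proj(d,[450,204,181]),proj(d,[450,204,281]))
cv2.imwrite("pics/m4.png",cv2.convertScaleAbs(np.hstack(o),alpha=1.4))
E
```

```text
t 6.7 p [448.9 203.1 243.3] yhead 64.93 z [-0.003 -0.001 -1.   ] F [ 0.3 -0.7 -3. ] M [-0.01 -0.01 -0.02] w 55.3 j [ 0.75  0.16 -0.3  -0.   -1.11 -2.76]
shift cm [-15.675 -14.725  -0.176]
top [246.74719617 277.35226342] [236.36445265 270.10710861]
scene [403.45226453 228.60378905] [408.37066458 190.84598489]
```

View pics/m4.png

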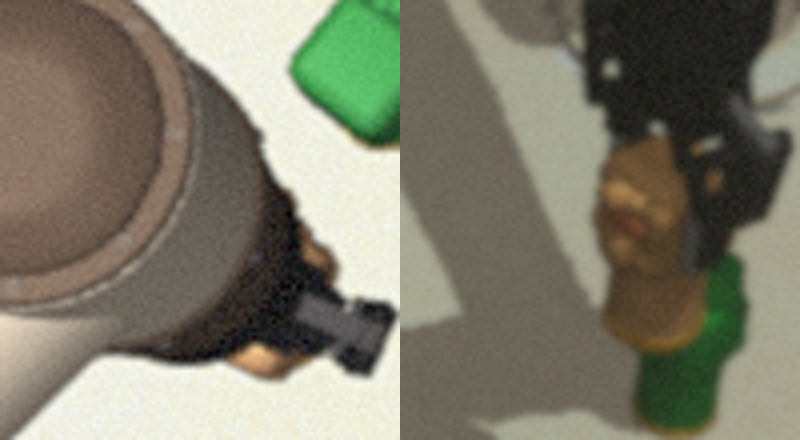

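Scene view: the block hangs upright, its foot at crop x 603–705 with centre 654, i.e. column 403.5, against a predicted 403.45. So the axis sits on the TCP along the block's x. It weighs about 3 N. Next I turn by +41° and carry it over the post.

Call:
servo_tool(
  rows=[
    [0,0,0,0,0,0,-5],
    [0,0,0,0,0,0,-8],
    [0,0,0,0,0,0,-8],
    [0,0,0,0,0,0,-8],
    [0,0,0,0,0,0,-8],
    [0,0,0,0,0,0,-4],
    [0,0,0,0,0,0,0],
  ],
)

```text
clock: 7.5
position: [449.4, 203.4, 242.7]
ee_rot: [-0.139, 0.99, -0.001, -0.002]
contact_force: [0.3, 0.3, -2.8]
gripper_width: 55.3
```

Call:
servo_tool(
  rows=[
    [0,-0.1,-1.06,0,0,0,0],
    [0,-0.2,-2,0,0,0,0],
    [0,-0.3,-3.2,0,0,0,0],
    [0,-0.35,-4,0,0,0,0],
    [0,-0.35,-4,0,0,0,0],
    [0,-0.3,-3.2,0,0,0,0],
    [0,-0.2,-2,0,0,0,0],
    [0,-0.2,-2,0,0,0,0],
    [0,0,0,0,0,0,0],
    [0,0,0,0,0,0,0],
    [0,0,0,0,0,0,0],
  ],
)

```text
clock: 8.6
position: [528.0, 3.2, 244.0]
ee_rot: [-0.139, 0.99, 0.0, -0.0]
contact_force: [0.2, -0.2, -2.3]
gripper_width: 55.0
```

```bash
python3 - <<'E'
from h import *
tool([528.5,3.3,245])
o=[]
for n,(x,y,w,h) in(("top",(310,170,100,110)),("scene",(255,180,100,110))):
    d=get_image(n); o.append(cv2.resize(d["image"][y:y+h,x:x+w,::-1],None,fx=4,fy=4,interpolation=cv2.INTER_CUBIC))
    print(n,proj(d,[528.5,3.3,181]),proj(d,[528.5,3.3,123]),proj(d,[528.5,3.3,78]))
cv2.imwrite("pics/m5.png",cv2.convertScaleAbs(np.hstack(o),alpha=1.4))
E
```

```text
t 8.6 p [528.    3.2 244. ] yhead 105.96 z [-0.001 -0.    -1.   ] F [ 0.2 -0.2 -2.3] M [ 0.01  0.05 -0.02] w 55.0 j [ 0.31  0.22 -0.23 -0.   -1.13 -1.61]
shift cm [-0.055 -0.008 -0.096]
top [368.09009243 226.72263148] [366.30649503 233.10551967] [365.05540029 237.58276206]
scene [301.08975991 211.23234097] [301.83436133 231.18464599] [302.38007587 245.8075873 ]
```

View pics/m5.png

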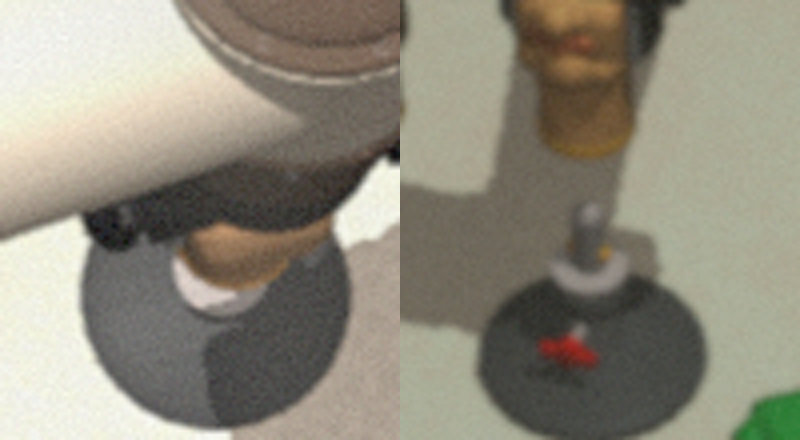

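In the scene half, spigot and flange are at column 302.4 and the block foot's centre at 301.6, against predicted 301.8 and 301.1. The block is within about 0.5 mm of the post's line across this view. In the top half the foot's lower edge is at row 242, against about 242.8 predicted. The face looks to the red screw's side. I'll lower to just above the tip, then feel my way down.

Call:
servo_tool(
  rows=[
    [0,0,0,1,0,0,0],
    [0,0,0,1.5,0,0,0],
    [0,0,0,1.5,0,0,0],
    [0,0,0,0.8,0,0,0],
    [0,0,0,0.2,0,0,0],
    [0,0,0,0,0,0,0],
    [0,0,0,0,0,0,0],
  ],
)

```text
clock: 9.4
position: [528.8, 3.3, 195.0]
ee_rot: [-0.139, 0.99, -0.0, 0.001]
contact_force: [-0.7, -1.0, -3.0]
gripper_width: 55.3
```

Call:
servo_tool(
  rows=[
    [0,0,0,0.2,0,0,0],
    [0,0,0,0.2,0,0,0],
    [0,0,0,0.2,0,0,0],
    [0,0,0,0,0,0,0],
  ],
)

```text
clock: 9.8
position: [528.1, 3.0, 188.0]
ee_rot: [-0.139, 0.99, 0.0, -0.0]
contact_force: [-0.5, 0.2, -2.1]
gripper_width: 55.4
```

Call:
servo_tool(
  rows=[
    [0,0,0,0.2,0,0,0],
    [0,0,0,0.2,0,0,0],
    [0,0,0,0.2,0,0,0],
    [0,0,0,0,0,0,0],
  ],
)

```text
clock: 10.2
position: [528.1, 3.1, 181.9]
ee_rot: [-0.139, 0.99, -0.0, -0.0]
contact_force: [0.1, -0.2, -2.2]
gripper_width: 55.5
```

```bash
python3 -c "
from h import *
tool([528.5,3.3,180])"
```

```text
t 10.2 p [528.1   3.1 181.9] yhead 105.97 z [-0.001 -0.    -1.   ] F [ 0.1 -0.2 -2.2] M [ 0.01 -0.03 -0.01] w 55.5 j [ 0.31  0.28 -0.32 -0.   -0.98 -1.61]
shift cm [-0.049  0.011  0.189]
```

Call:
servo_tool(
  rows=[
    [0,0,0,0.15,0,0,0],
    [0,0,0,0.15,0,0,0],
    [0,0,0,0.1,0,0,0],
    [0,0,0,0,0,0,0],
  ],
)

```text
clock: 10.6
position: [528.2, 3.1, 178.1]
ee_rot: [-0.139, 0.99, -0.0, -0.0]
contact_force: [-0.3, -0.2, -3.2]
gripper_width: 55.4
```

Call:
servo_tool(
  rows=[
    [0,0,0,0.15,0,0,0],
    [0,0,0,0.15,0,0,0],
    [0,0,0,0.1,0,0,0],
    [0,0,0,0,0,0,0],
  ],
)

```text
clock: 11.0
position: [528.5, 3.1, 174.2]
ee_rot: [-0.139, 0.99, 0.0, 0.0]
contact_force: [0.6, -0.2, -2.0]
gripper_width: 55.2
```

```bash
python3 -c "
from h import *
tool([528.5,3.3,170])"
```

```text
t 11.0 p [528.5   3.1 174.2] yhead 105.97 z [ 0.  0. -1.] F [ 0.6 -0.2 -2. ] M [ 0.06 -0.15 -0.03] w 55.2 j [ 0.31  0.28 -0.33  0.   -0.96 -1.61]
shift cm [-0.009  0.015  0.421]
```

Call:
servo_tool(
  rows=[
    [0,-0.03,0,0.15,0,0,0],
    [0,0,0,0.15,0,0,0],
    [0,0,0,0.1,0,0,0],
    [0,0,0,0,0,0,0],
  ],
)

```text
clock: 11.4
position: [528.5, 3.2, 170.1]
ee_rot: [-0.139, 0.99, 0.0, -0.0]
contact_force: [0.2, -0.1, -2.4]
gripper_width: 55.2
```

```bash
python3 -c "
from h import *
tool([528.5,3.3,160])"
```

```text
t 11.4 p [528.5   3.2 170.1] yhead 105.97 z [-0. -0. -1.] F [ 0.2 -0.1 -2.4] M [ 0.02 -0.02  0.04] w 55.2 j [ 0.31  0.29 -0.33 -0.   -0.95 -1.61]
shift cm [-1.000e-03  1.400e-02  1.011e+00]
```

Call:
servo_tool(
  rows=[
    [0,0,0,0.15,0,0,0],
    [0,0,0,0.15,0,0,0],
    [0,0,0,0.1,0,0,0],
    [0,0,0,0,0,0,0],
  ],
)

```text
clock: 11.8
position: [528.5, 3.2, 166.1]
ee_rot: [-0.139, 0.99, -0.0, -0.0]
contact_force: [0.4, -0.3, -3.4]
gripper_width: 55.3
```

```bash
python3 -c "
from h import *
tool([528.5,3.3,160])"
```

```text
t 11.8 p [528.5   3.2 166.1] yhead 105.97 z [-0. -0. -1.] F [ 0.4 -0.3 -3.4] M [ 0.01 -0.03 -0.01] w 55.3 j [ 0.31  0.29 -0.34 -0.   -0.94 -1.61]
shift cm [-0.001  0.014  0.612]
```

Call:
servo_tool(
  rows=[
    [0,0,0,0.1,0,0,0],
    [0,0,0,0.1,0,0,0],
    [0,0,0,0.1,0,0,0],
    [0,0,0,0,0,0,0],
  ],
)

```text
clock: 12.2
position: [528.6, 3.2, 163.2]
ee_rot: [-0.139, 0.99, 0.0, -0.0]
contact_force: [0.0, 0.5, -3.1]
gripper_width: 55.2
```

Call:
servo_tool(
  rows=[
    [0,0,0,0.1,0,0,0],
    [0,0,0,0.1,0,0,0],
    [0,0,0,0.1,0,0,0],
    [0,0,0,0,0,0,0],
  ],
)

```text
clock: 12.6
position: [528.6, 3.2, 160.2]
ee_rot: [-0.139, 0.99, -0.0, -0.0]
contact_force: [0.3, -0.9, -2.5]
gripper_width: 55.6
```

Call:
servo_tool(
  rows=[
    [0,0,0,0.1,0,0,0],
    [0,0,0,0.1,0,0,0],
    [0,0,0,0,0,0,0],
  ],
)

```text
clock: 12.9
position: [528.6, 3.2, 158.2]
ee_rot: [-0.139, 0.99, -0.0, -0.0]
contact_force: [-0.0, 0.2, -2.7]
gripper_width: 55.3
```

Call:
servo_tool(
  rows=[
    [0,0,0,0.1,0,0,0],
    [0,0,0,0.1,0,0,0],
    [0,0,0,0,0,0,0],
  ],
)

```text
clock: 13.2
position: [528.6, 3.2, 156.2]
ee_rot: [-0.139, 0.99, -0.0, -0.0]
contact_force: [-0.8, 0.3, -3.1]
gripper_width: 55.6
```

Call:
servo_tool(
  rows=[
    [0,0,0,0.1,0,0,0],
    [0,0,0,0.1,0,0,0],
    [0,0,0,0,0,0,0],
  ],
)

```text
clock: 13.5
position: [528.7, 3.0, 154.3]
ee_rot: [-0.139, 0.99, -0.0, 0.0]
contact_force: [0.6, -0.9, -2.4]
gripper_width: 55.4
```

Call:
servo_tool(
  rows=[
    [0,0,0,0.1,0,0,0],
    [0,0,0,0.1,0,0,0],
    [0,0,0,0,0,0,0],
  ],
)

```text
clock: 13.8
position: [529.1, 3.2, 153.4]
ee_rot: [-0.139, 0.99, -0.0, 0.001]
contact_force: [-2.1, -0.5, 4.4]
gripper_width: 55.4
```

Call:
servo_tool(
  rows=[
    [0,0,0,0.1,0,0,0],
    [0,0,0,0,0,0,0],
  ],
)

```text
clock: 14.0
position: [529.4, 3.2, 152.6]
ee_rot: [-0.139, 0.99, -0.0, 0.001]
contact_force: [-0.7, 0.2, 4.9]
gripper_width: 55.5
```

Call:
servo_tool(
  rows=[
    [0,0,0,0.1,0,0,0],
    [0,0,0,0,0,0,0],
  ],
)

```text
clock: 14.2
position: [529.6, 3.3, 151.9]
ee_rot: [-0.139, 0.99, -0.0, 0.002]
contact_force: [-1.2, -0.4, 5.7]
gripper_width: 55.9
```

The balls are engaged at TCP z of about 153.7 with about 8 N, so home should be near 142. Continuing gently.

Call:
servo_tool(
  rows=[
    [0,0,0,0.1,0,0,0],
    [0,0,0,0.1,0,0,0],
    [0,0,0,0,0,0,0],
  ],
)

```text
clock: 14.5
position: [530.1, 3.5, 150.0]
ee_rot: [-0.139, 0.99, -0.0, 0.002]
contact_force: [0.5, -0.6, 5.1]
gripper_width: 55.3
```

Call:
servo_tool(
  rows=[
    [0,0,0,0.1,0,0,0],
    [0,0,0,0.05,0,0,0],
    [0,0,0,0,0,0,0],
  ],
)

```text
clock: 14.8
position: [529.9, 3.6, 147.5]
ee_rot: [-0.139, 0.99, 0.0, 0.002]
contact_force: [2.1, 1.9, 2.1]
gripper_width: 55.1
```

Call:
servo_tool(
  rows=[
    [0,0,0,0.1,0,0,0],
    [0,0,0,0,0,0,0],
  ],
)

```text
clock: 15.0
position: [528.8, 3.5, 144.9]
ee_rot: [-0.139, 0.99, 0.0, 0.0]
contact_force: [2.8, 0.3, -5.3]
gripper_width: 55.6
```

```bash
python3 -c "
from h import *
tool([528.5,3.3,142])"
```

```text
t 15.0 p [528.8   3.5 144.9] yhead 105.94 z [ 0.     0.001 -1.   ] F [ 2.8  0.3 -5.3] M [ 0.19 -1.29 -0.01] w 55.6 j [ 0.31  0.32 -0.36 -0.   -0.89 -1.61]
shift cm [ 0.036 -0.011  0.289]
```

It has clicked: the force flipped and the block is being drawn down. I'll follow it to the flange in small steps.

Call:
servo_tool(
  rows=[
    [0,0,0,0.1,0,0,0],
    [0,0,0,0,0,0,0],
  ],
)

```text
clock: 15.2
position: [528.3, 3.3, 143.5]
ee_rot: [-0.139, 0.99, 0.0, -0.001]
contact_force: [4.3, 0.5, -7.6]
gripper_width: 55.1
```

Call:
servo_tool(
  rows=[
    [0,0,0,0.1,0,0,0],
    [0,0,0,0,0,0,0],
  ],
)

```text
clock: 15.4
position: [528.4, 3.3, 143.4]
ee_rot: [-0.139, 0.99, 0.0, -0.0]
contact_force: [2.7, 0.6, -6.2]
gripper_width: 55.1
```

```bash
python3 -c "
from h import *
tool([528.5,3.3,142])"
```

```text
t 15.4 p [528.4   3.3 143.4] yhead 105.96 z [-0.001  0.    -1.   ] F [ 2.7  0.6 -6.2] M [ 0.27 -1.11 -0.06] w 55.1 j [ 0.31  0.32 -0.37 -0.   -0.89 -1.61]
shift cm [-0.012 -0.001  0.139]
```

Call:
servo_tool(
  rows=[
    [0,0,0,0.1,0,0,0],
    [0,0,0,0,0,0,0],
  ],
)

```text
clock: 15.6
position: [528.4, 3.2, 143.3]
ee_rot: [-0.139, 0.99, 0.0, -0.0]
contact_force: [0.3, 1.8, 0.5]
gripper_width: 55.6
```

Call:
servo_tool(
  rows=[
    [0,0,0,0.1,0,0,0],
    [0,0,0,0,0,0,0],
  ],
)

```text
clock: 15.8
position: [528.5, 3.3, 143.3]
ee_rot: [-0.139, 0.99, -0.0, 0.0]
contact_force: [-1.5, 3.4, 6.3]
gripper_width: 55.5
```

```bash
python3 -c "
from h import *
tool([528.5,3.3,142])"
```

```text
t 15.8 p [528.5   3.3 143.3] yhead 106.0 z [ 0. -0. -1.] F [-1.5  3.4  6.3] M [ 0.9   0.59 -0.02] w 55.5 j [ 0.31  0.32 -0.37  0.   -0.88 -1.61]
shift cm [-0.    -0.001  0.13 ]
```

Hard stop at z=143.3: the force rose from -6 to +6 N with no motion. I'll relieve the press by about 0.7 mm and release.

Call:
servo_tool(
  rows=[
    [0,0,0,-0.07,0,0,0],
    [0,0,0,0,0,0,0],
    [0.72,0,0,0,0,0,0],
    [0.8,0,0,0,0,0,0],
    [1,0,0,0,0,0,0],
    [1,0,0,0,0,0,0],
    [1,0,0,0,0,0,0],
  ],
)

```text
clock: 16.5
position: [528.5, 3.0, 142.3]
ee_rot: [-0.139, 0.99, -0.0, -0.0]
contact_force: [0.1, -0.4, -0.2]
gripper_width: 85.4
```

```bash
python3 -c "
from h import *
tool([528.5,3.3,143])"
```

```text
t 16.5 p [528.5   3.  142.3] yhead 105.96 z [-0.001 -0.    -1.   ] F [ 0.1 -0.4 -0.2] M [0.02 0.   0.02] w 85.4 j [ 0.31  0.32 -0.37  0.   -0.88 -1.61]
shift cm [-0.011  0.029 -0.07 ]
```

Call:
servo_tool(
  rows=[
    [1,0,0,-0.5,0,0,0],
    [1,0,0,-1.5,0,0,0],
    [1,0,0,-3,0,0,0],
    [1,0,0,-4,0,0,0],
    [1,0,0,-4,0,0,0],
    [1,0,0,-3,0,0,0],
    [1,0,-2,-1,0,0,0],
    [1,0,-4,0,0,0,0],
    [1,0,-4.5,0,0,0,0],
    [1,0,-4.5,0,0,0,0],
    [1,0,-4,0,0,0,0],
    [1,0,-2,0,0,0,0],
  ],
)

```text
clock: 17.7
position: [586.6, -201.7, 312.3]
ee_rot: [-0.138, 0.99, -0.0, -0.0]
contact_force: [-0.3, 0.1, 1.2]
gripper_width: 85.6
```

Call:
servo_tool(
  rows=[
    [1,0,0,0,0,0,0],
    [1,0,0,0,0,0,0],
  ],
)

```text
clock: 17.9
position: [586.1, -198.9, 312.4]
ee_rot: [-0.138, 0.99, 0.0, -0.0]
contact_force: [-0.2, 0.2, 0.3]
gripper_width: 85.4
```

```bash
python3 - <<'E'
from h import *
tool()
o=[]
for n,(x,y,w,h) in(("top",(310,170,100,110)),("scene",(255,180,100,110))):
    d=get_image(n); o.append(cv2.resize(d["image"][y:y+h,x:x+w,::-1],None,fx=4,fy=4,interpolation=cv2.INTER_CUBIC))
    f=np.array([np.cos(.279),np.sin(.279),0])
    print(n,"foot",proj(d,[528.5,3.3,78]),"nose",proj(d,np.array([528.5,3.3,173.5])+40*f),"top",proj(d,[528.5,3.3,178]))
cv2.imwrite("pics/m6.png",cv2.convertScaleAbs(np.hstack(o),alpha=1.5))
t=get_image("top")
for nm,lo,hi in(("brown/pale",(8,70,60),(22,220,255)),("green",(45,90,30),(80,255,255))): print(nm,[(b[0],b[1]) for b in blobs(t,lo,hi,600)])
E
```

```text
t 17.9 p [ 586.1 -198.9  312.4] yhead 105.91 z [-0.001  0.    -1.   ] F [-0.2  0.2  0.3] M [ 0.02  0.01 -0.02] w 85.4 j [-0.07  0.34  0.11 -0.   -1.35 -1.23]
top foot [365.05540029 237.58276206] nose [360.36813559 205.18089455] top [367.99262715 227.07142652]
scene foot [302.38007587 245.8075873 ] nose [294.2000311  226.30340574] top [301.12947742 212.29660948]
brown/pale [([583, 5, 57, 89, 3148], [615.8, 46.3]), ([348, 205, 40, 47, 1276], [367.0, 228.9]), ([109, 227, 108, 29, 1037], [164.1, 240.0]), ([391, 319, 108, 14, 605], [447.8, 324.4]), ([392, 465, 118, 15, 1073], [447.9, 473.1])]
green [([253, 197, 38, 39, 987], [272.5, 216.1]), ([180, 319, 37, 31, 1002], [196.7, 334.2]), ([256, 328, 35, 39, 983], [272.9, 345.7])]
```

View pics/m6.png

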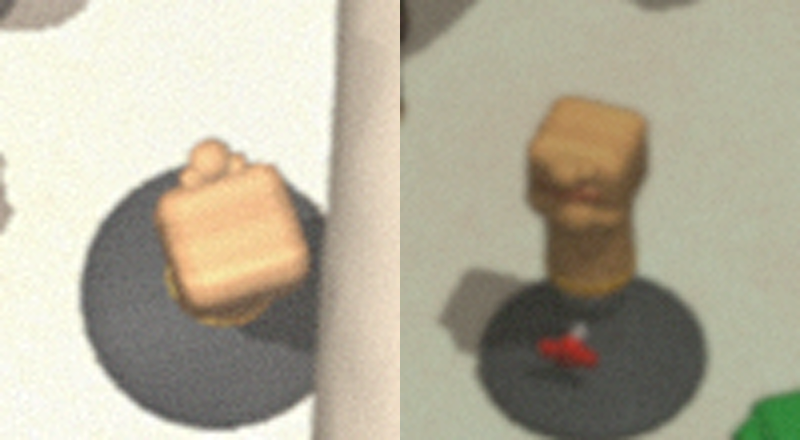

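The block sits upright on the flange with no gap: brass foot at scene crop (592,285), flange hidden beneath it. Its face is on the red screw's side, nose at top crop (210,155), and the gripper is clear. Handing in.

```bash
python3 -c "
from bench import *
print(job_done())"
```

```text
the job is handed in; nothing more can be done
None
```

The pale block is on the post and let go, with its carved face on the red wing screw's side, and I handed the job in at about 18 s.

- **Fit:** Pushing down, I met the balls at about 154 mm tool height with about 8 N. They clicked over at about 147 mm and drew the block down. It came to a hard stop at 143.3 mm, where the measured force rose from -6 to +6 N with no movement. The peak press on the flange was about 9 N, against the 30 N limit.
- **Last pictures:** The block stands upright with its foot on the flange and no gap showing. The nose appears about 2 to 4 px from where I predicted it, so the turn may be a few degrees off.
- **Other things on the bench:** The three green blocks have not moved. The arm hid the dark block in the last top view, so I did not re-check it. I did not measure the stand, jar, spray or brush again, but the arm came near none of them except the stand.
- **Disagreement:** I felt the balls about 10.5 mm before the stop instead of the stated 12 mm. That is within my 1–2 mm steps and the arm's give.

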